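# Turn the drained beaker over and seat it on the stirrer

## Robot

A 6-joint arm with a two-finger parallel gripper is mounted at the origin on the work surface. World frame = base frame: x ahead of the robot, y to its left, z up, the work surface at z = 0. Lengths are in m, angles in rad, forces in N, time in s.
With the tool pointing down it reaches from about 0.3 to 0.775 m from the base axis. Payload 14.6 kg.
Tool frame: the origin (TCP) lies on the centre line of the jaws, within the pads' length; the fingertips stand 22 mm ahead of it and the grasp point (between the pads) lies 3 mm ahead of it; z points along the fingers, y is the line along which they close (so a half turn about z gives the same grasp; the last joint's range is limited). The gripper opens to 85 mm and grips with 20 to 120 N. Pads are 22 mm wide; open, the fingers measure 114 mm over their backs; the gripper's body (76 mm by 85 mm) begins 54 mm behind the grasp point. The pads swing forward as they close: fully open they stand 13 mm farther back than shut.
Start: joints at [1.103, 0.3, 1.521, -0, 1.321, -0.067], TCP at [0.215, 0.506, 0.253] pointing down, gripper open.
Joint ranges: [-3.03, 3.03], [-0.79, 2.21], [0.23, 2.52], [-1.04, 4.18], [0, 3.07], [-2.55, 2.55]. Speed limits (rad/s): [2.22, 2.22, 2.57, 3.14, 3.14, 3.14].

## Interface

Orientations are given as [roll, pitch, yaw] about the fixed x, y, z axes, in that order (R = Rz(yaw) Ry(pitch) Rx(roll)).
In Python, from station import monitor, imaging, sign_off gives the robot as it stands. The module is installed in compiled form; this text tells all that it offers.
- The arm moves only by the tool send_rows, never from a script. Its argument "increments" is one flat list of numbers, 6 for each row, row after row: the shift along the tool's x, y, z as a fraction of full scale, then the turn, a rotation vector about the tool's x, y, z as a fraction of full scale. A call has exactly 8 rows; each row is the pose to reach, as a shift and turn from the pose commanded when the call began, along the tool's axes at that moment; what a row does not reach only later rows make up. Full scale, the value 1, is 25 cm for a shift and pi/2 rad for a turn. A row lasts 1/10 s, in which the tool goes at most 50 mm and 8.59 degrees, less where a joint would pass 70% of its speed; a pose out of reach is approached as far as the arm can. A call with a number of a shift or a turn outside -1 to 1 is refused whole. A call with a gripper value outside its range is refused whole. "hand" is the opening, from 0 (shut) to 1 (fully open), set as the call begins (left out, the last holds). The fingers move at their own pace and stop on an object; "newtons" is the grip in N (left out, the last holds). Time passes only in rows, so rows that repeat a pose let the fingers close, or fill a call up. It gives the time, the measured TCP pose, the force, the opening and the grip force at its end, in the units of the state.
- monitor.read_state(): the state, without advancing time (a new reading comes with each control period).
- imaging.grab_frame(name): name is "scene" or "side" or "wrist"; returns a dict with "img" (400x640x3 uint8, red, green, blue), "range_z" (400x640 float32, m along the optical axis (not along the pixel's ray), 0 where there is no reading), "mtx" (3x3 intrinsics, pixels), "xyz" and "attitude" of the camera in the world; the wrist camera has in their place "T_tool_cam" (4x4, takes a point from camera to tool coordinates, whose origin is the TCP and whose axes are the flange's). Camera axes: x right, y down, z forward; pixel columns grow to the right and rows downward; lengths in m; the calibration is good to about 2 mm. A picture is of the moment at which its call begins: read the wrist's pose just before it.
- sign_off(): hands the job in; it is judged then, once.
The state is a dict: "clock": time; "joint_pos": joint angles; "qd": joint speeds; "joint_torque": joint torques, N m; "position": TCP position; "tool_rot": TCP orientation; "contact_force": force on the tool from outside, world axes, zero at the start; "moment": the same for the moment, N m; "width": opening from 0.0 (shut) to 1.0 (fully open); "gripper_force": force on a finger pad.
Only numpy, scipy, OpenCV 4.12 (cv2) and the standard library are available. Lean on these libraries where they do the work, as an engineer would, in place of code of your own. Each camera call takes 0.05 s, during which the arm holds its last target. There are 200 camera calls.

## Task

The steel beaker is draining upside down on the white tray. Turn it mouth-up (the blue wire cradle is there to lay it on its side while you change grip) and set it gently on the top of the magnetic stirrer, pushed up against the blue V-shaped stop until it touches, so that it stands centred and upright. Let go of it there, and do not disturb the tube rack, the yellow box, the tape roll or the sample board.

Things in the scene. Friction and masses are not known exactly. Their poses are not given: they have to be found in the camera images.
- beaker: loose straight-sided stainless steel beaker, outside diameter 60 mm, height 105 mm, wall 3 mm, about 0.14 to 0.28 kg; one end open, the other closed by an 8 mm thick base with a blue boot 18 mm high. Origin: centre of the open mouth, in the plane of the rim. Its z axis runs along the beaker from the mouth towards the closed base: z up means mouth-down (as at the start), z down means mouth-up
- beaker_base (a point): centre of the outer face of the beaker's closed base, 105 mm from the mouth along the beaker's z axis; frame parallel to the beaker's
- tray: fixed white plastic drain tray, 170 mm (x) by 140 mm (y), rim 12 mm high, walls 4 mm, inner floor about 4 mm above its underside. Origin: centre of its underside, z up. The beaker stands mouth-down in it, within 25 mm of its middle
- cradle: fixed blue wire cradle on the bench: two level rails of 8 mm wire, 130 mm long, along the cradle's y axis at x = +19 and -19 mm, their centrelines 45 mm up, with open ends and nothing above; feet 80 mm wide. The beaker lies steadily on its side on the two rails, along y, either way round. Origin: centre of the underside, z up
- cradle_axis (a point): point at mid-length of the cradle where the beaker's own axis runs when it lies on the rails, 73 mm above the bench (30 mm above the beaker's lowest line); y along the rails, z up
- stirrer: fixed white magnetic stirrer, 180 mm (x) by 150 mm (y), flat top 70 mm above the bench. Origin: centre of the underside, z up; its knob and display face its -x
- stop: blue V-shaped stop fixed on the stirrer top: two upright bars 8 mm thick, 46 mm long and 40 mm high, on the stirrer's +x side, at 45 degrees left and right of it, so that the V opens to the stirrer's -x. A beaker pushed along the stirrer's +x meets both bars with its base centre on seat. Origin: on the stirrer top, at the seat point, z up, x as the stirrer's
- seat (a point): where the centre of the beaker's base must be: on the stirrer top (70 mm up), at the middle of the grey disc, 30 mm from the face of each bar of the stop; x axis as the stirrer's, pointing into the V
- tube_rack: bystander: loose blue wire rack, 160 mm (x) by 80 mm, with six capped tubes, 119 mm tall. Origin: centre of its underside
- tip_box: bystander: loose yellow plastic box, 134 mm (x) by 94 mm, 63 mm tall. Origin: centre of its underside
- tape: bystander: loose green roll of tape lying flat, diameter 100 mm, 48 mm tall. Origin: centre of its underside
- puck_board: bystander: loose white sample board with coloured circles, 130 mm (x) by 200 mm, 16 mm thick. Origin: centre of its underside
Mind the look-alikes: they are no part of the job. What is shaped like the beaker but brown, green or turquoise is not meant.

How it is judged:
On the way:
1. the beaker, mouth-up, has been pushed against the blue stop (felt contact) (contact force between beaker and stop above 0.3 N and angle between beaker's own z axis and vertical above 2.9 rad), for 0.05 s.
At the end, for the whole second after the job is handed in: the beaker stands mouth-up on the stirrer top, upright within 3.5 degrees, the centre of its base within 5 mm of the seat point, released and at rest (distance between beaker_base and seat below 0.005 m and angle between beaker's own z axis and vertical above 3.08 rad and z of beaker in the frame of seat above 0.102 m and linear speed of beaker below 0.01 m/s and angular speed of beaker below 0.1 rad/s); the robot touches nothing.
It fails at once if the beaker is dropped or banged on the stirrer or its stop (more than 60 N) (contact force between beaker and stirrer above 60 N or contact force between beaker and stop above 60 N).
It fails at once if a bystander is moved by more than 20 mm (distance of any of tube_rack, tip_box, tape, puck_board from where it was at the start of the episode above 0.02 m).
It also fails if it takes over 59 s, if anything falls off the work surface, if the arm or the gripper's body presses on something with over 40 N, if the wrist force passes 120 N, or if a joint passes its speed limit or range.

## Working session

There is one attempt and no reset: what is moved stays moved. The work goes in short steps, Python scripts to look and compute and a tool call to move; the robot and the scene stay as the last step left them, time stands still between calls to the robot, and variables do not carry over. Pictures are saved under pics/ and viewed, at most 10 in all, crops included, and the job is handed in when it is done.

Besides the shell and the picture viewer there is one more tool, called after "Emit:" as name(argument=value, ...), one argument or row to a line, values as JSON. send_rows: Moves the arm, as the interface text tells. Shift numbers are shares of 25 cm and turn numbers shares of pi/2 rad, none past 1 either way. Its arguments: {"type":"object","properties":{"increments":{"type":"array"},"hand":{"type":"number"},"newtons":{"type":"number"}},"required":["increments"]}

```bash
mkdir -p pics; ls
cat > h.py <<'E'
import numpy as np, cv2
from scipy.spatial.transform import Rotation as R
from station import monitor, imaging, sign_off
np.set_printoptions(precision=4,suppress=True)
def grab(n):
    s=monitor.read_state(); f=imaging.grab_frame(n); 
    if n=='wrist':
        T=np.eye(4);T[:3,:3]=rot(s['tool_rot']).as_matrix();T[:3,3]=s['position'];T=T@f['T_tool_cam']
    else:
        T=np.eye(4);T[:3,:3]=rot(f['attitude']).as_matrix();T[:3,3]=f['xyz']
    d=f['range_z'];K=f['mtx'];v,u=np.mgrid[:400,:640]
    P=np.stack([(u-K[0,2])/K[0,0]*d,(v-K[1,2])/K[1,1]*d,d],-1)@T[:3,:3].T+T[:3,3]
    P[d==0]=np.nan
    return f['img'],P,T,K
def rot(a):
    a=np.asarray(a,float)
    if a.shape==(3,3): return R.from_matrix(a)
    return R.from_euler('xyz',a) if a.size==3 else R.from_quat(a)
def save(n,img): cv2.imwrite('pics/'+n,img[...,::-1])
E
python3 - <<'E'
from h import *
s=monitor.read_state();print(s)
for n in('scene','side'):
    f=imaging.grab_frame(n);print(n,f['xyz'],f['attitude'],f['mtx'])
    i,P,T,K=grab(n);save(n+'1.png',i);np.savez(n+'.npz',i=i,P=P,T=T,K=K)
E
```

```text
pics
{'clock': 0.0, 'joint_pos': array([ 1.1034,  0.3005,  1.5216, -0.    ,  1.3207, -0.0666]), 'qd': array([-0.0012, -0.0006, -0.0005,  0.0009,  0.0015, -0.0006]), 'joint_torque': array([  0.0002, -54.3484, -36.1806,  -0.0001,   0.004 ,   0.    ]), 'position': array([0.2145, 0.5062, 0.2527]), 'tool_rot': array([-3.1404, -0.0001,  2.7408]), 'contact_force': array([ 0.6963, -0.0637, -0.3202]), 'moment': array([-0.0537,  0.0036,  0.0314]), 'gripper_force': 0.0, 'width': 1.0010857279604781}
scene [1.2336 0.4952 1.3307] [-2.5475 -0.0029  2.2315] [[455.9411   0.     321.8261]
 [  0.     455.9411 202.1072]
 [  0.       0.       1.    ]]
side [ 0.3118 -0.6929  0.9617] [-2.4361 -0.0196 -0.3039] [[381.8467   0.     327.5015]
 [  0.     381.8467 204.9685]
 [  0.       0.       1.    ]]
```

View pics/scene1.png

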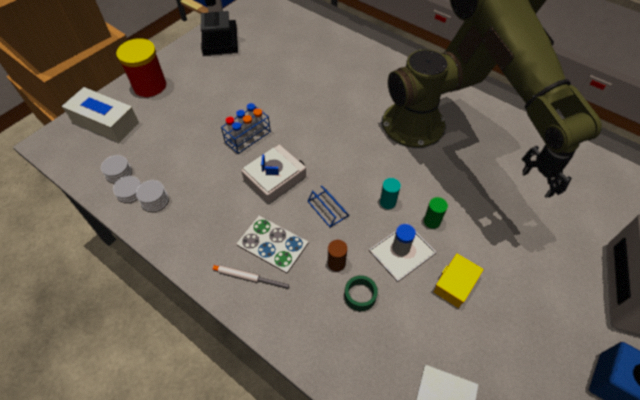

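View pics/side1.png

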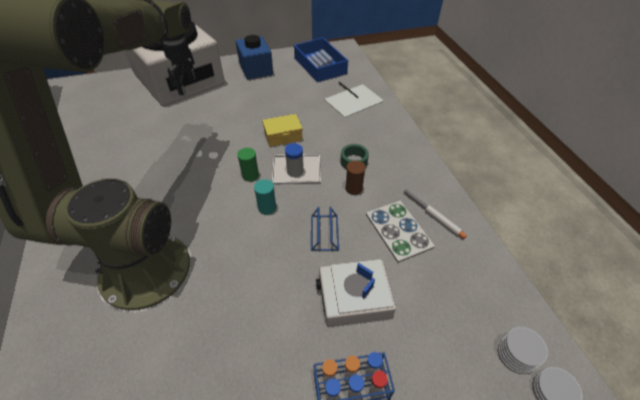

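The scene view shows the steel beaker with its blue boot up on the white tray at (403,238). The look-alikes are brown (337,255), green (435,212) and turquoise (390,193), so I choose the steel one. The cradle is at (328,206), the stirrer at (273,172) and the V-stop at (270,165). Next I measure each from depth.

Run:
```python
from h import *
tiles=[]
for n,boxes in (('scene',dict(beaker=(380,215,430,270),cradle=(300,180,355,230),stir=(238,140,312,205))),('side',dict(beaker=(265,135,330,190),cradle=(300,200,350,255),stir=(310,250,405,330)))):
    z=np.load(n+'.npz');i,P=z['i'],z['P']
    hsv=cv2.cvtColor(i,cv2.COLOR_RGB2HSV)
    blue=(abs(hsv[...,0].astype(int)-113)<14)&(hsv[...,1]>110)
    for k,(a,b,c,d) in boxes.items():
        m=np.zeros(blue.shape,bool);m[b:d,a:c]=1
        tiles.append(cv2.resize(i[b:d,a:c],(260,240),interpolation=cv2.INTER_CUBIC))
        q=P[m&blue]; q=q[np.isfinite(q[:,0])]
        print(n,k,'blue',len(q),'z',np.percentile(q[:,2],[5,50,95]))
        if k=='beaker':
            t=q[q[:,2]>np.percentile(q[:,2],90)-.006];c0,r=cv2.minEnclosingCircle(t[:,:2].astype(np.float32));print(' top c',c0,r,t.mean(0),len(t))
            w=P[m];w=w[(w[:,2]>.02)&(w[:,2]<.09)];
            print(' body xy range',w.min(0),w.max(0))
        if k=='cradle':
            t=q[q[:,2]>.035];print(' top',len(t),t.mean(0),cv2.minAreaRect(t[:,:2].astype(np.float32)))
        if k=='stir':
            w=P[m];w=w[abs(w[:,2]-.07)<.006];rr=cv2.minAreaRect(w[:,:2].astype(np.float32));print(' top',len(w),w.mean(0),rr)
            t=q[q[:,2]>.1];print(' stop top',len(t),t.mean(0),cv2.minAreaRect(t[:,:2].astype(np.float32)))
    m=np.isfinite(P[...,2])
# other objects
z=np.load('scene.npz');P=z['P']
for nm,(u,v) in dict(brown=(338,244),green=(437,203),turq=(391,183),tip=(461,272),tape=(361,280),board=(272,243),rack=(246,125)).items():
    print(nm,P[v,u])
save('crop.png',np.vstack([np.hstack(tiles[:3]),np.hstack(tiles[3:])]))
```

```text
scene beaker blue 300 z [0.0987 0.1086 0.1124]
 top c (0.5101478099822998, 0.2649747133255005) 0.03279414772987366 [0.5109 0.265  0.1092] 246
 body xy range [0.3685 0.2366 0.0203] [0.5436 0.2956 0.0894]
scene cradle blue 170 z [-0.001   0.0446  0.052 ]
 top 93 [ 0.533  -0.0182  0.0483] ((0.5303348302841187, -0.018842659890651703), (0.1353081315755844, 0.04666011780500412), 74.35688018798828)
scene stir blue 137 z [0.0188 0.0988 0.1129]
 top 1128 [ 0.5593 -0.2501  0.0693] ((0.5504065752029419, -0.25155243277549744), (0.14850972592830658, 0.17393918335437775), 81.77698516845703)
 stop top 64 [ 0.5728 -0.2468  0.1083] ((0.5720016360282898, -0.25565677881240845), (0.08316249400377274, 0.03255758434534073), 80.78510284423828)
side beaker blue 215 z [0.0965 0.1096 0.1125]
 top c (0.507925808429718, 0.26135969161987305) 0.03153124451637268 [0.508  0.2604 0.11  ] 170
 body xy range [0.4473 0.231  0.0201] [0.5756 0.4661 0.0894]
side cradle blue 104 z [0.0137 0.0494 0.0522]
 top 95 [ 0.5277 -0.0267  0.0496] ((0.5285347700119019, -0.02547900378704071), (0.12895600497722626, 0.0435262955725193), 72.68305969238281)
side stir blue 204 z [0.0789 0.1019 0.1122]
 top 2436 [ 0.5511 -0.2618  0.0702] ((0.5446761846542358, -0.2557109296321869), (0.14333480596542358, 0.17383912205696106), 80.68171691894531)
 stop top 112 [ 0.5676 -0.2631  0.1081] ((0.5680406093597412, -0.26140496134757996), (0.07839653640985489, 0.030200812965631485), 79.823486328125)
brown [0.67   0.1241 0.1064]
green [0.3502 0.2864 0.1042]
turq [0.3732 0.1241 0.1027]
tip [0.4977 0.4641 0.0636]
tape [0.6957 0.2341 0.0381]
board [ 0.7566 -0.0785  0.0108]
rack [ 0.4738 -0.445   0.0956]
```

View pics/crop.png

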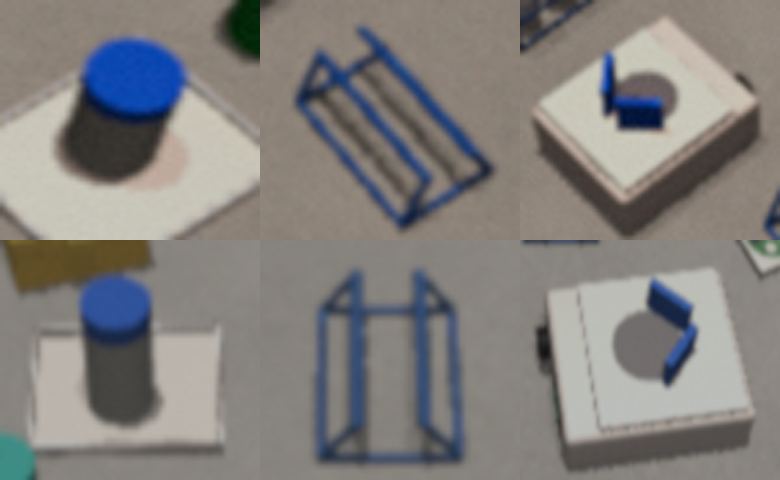

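The crops confirm the chosen object: steel body, blue boot on top, standing in the tray. The crops also show the cradle rails running at about 73° yaw, and the stirrer at about -9° with the V opening towards the robot. The estimates agree to a few mm with top z 0.109, rails 0.049 and stirrer top 0.070.

Plan:
1. Grasp the beaker leaning 45°.
2. Lay it on the rails with its base towards +y.
3. Regrasp from above.
4. Tilt the tool towards -y so the base points down.

```bash
cat >> h.py <<'E'
def frame(y,lean,fyaw,sgn=1):
    "tool y horizontal; z leans 'lean' deg from down towards horizontal yaw fyaw; tool y = sgn*left of f"
    f=np.array([np.cos(np.radians(fyaw)),np.sin(np.radians(fyaw)),0]);l=np.radians(lean)
    z=np.sin(l)*f-np.cos(l)*np.array([0,0,1]);yy=sgn*np.array([-f[1],f[0],0])
    return R.from_matrix(np.c_[np.cross(yy,z),yy,z])
def go(p,Rt,s=None):
    s=s or monitor.read_state();R0=rot(s['tool_rot']);
    d=R0.inv().apply(np.array(p)-s['position']);w=(R0.inv()*Rt).as_rotvec()
    print('pos',s['position'],'shift',d/.25,'turn',w/(np.pi/2),'deg',np.degrees(np.linalg.norm(w)),'mm',1000*np.linalg.norm(d))
E
python3 - <<'E'
from h import *
Rt=frame(0,45,27,-1);print(Rt.as_matrix())
z=Rt.as_matrix()[:,2];g=np.array([.509,.263,.075])
s=monitor.read_state();R0=rot(s['tool_rot']);w=(R0.inv()*Rt).as_rotvec()
print(np.degrees(w))
go([.36,.25,.28],R0*R.from_rotvec(w/2))
# grey disc / seat estimate
for n in('scene','side'):
    d=np.load(n+'.npz');i,P=d['i'].astype(int),d['P']
    ctr=np.array([.547,-.2535])
    m=(abs(P[...,2]-.07)<.005)&(np.linalg.norm(P[...,:2]-ctr,axis=-1)<.065)
    br=i.sum(-1); dark=m&(br<450)&(i.max(-1)-i.min(-1)<40)
    q=P[dark];print(n,br[m].min(),np.percentile(br[m],[10,50,90]),len(q),q.mean(0),cv2.minEnclosingCircle(q[:,:2].astype(np.float32)))
E
```

```text
[[ 0.63    0.454   0.63  ]
 [ 0.321  -0.891   0.321 ]
 [ 0.7071  0.     -0.7071]]
[-50.5351  23.5721 121.9353]
pos [0.2145 0.5063 0.253 ] shift [-0.9358 -0.717  -0.1078] turn [-0.2808  0.131   0.6774] deg 67.04039061466595 mm 295.9569438192967
scene 89 [296. 581. 588.] 134 [ 0.5402 -0.2538  0.0699] ((0.5525404214859009, -0.25637659430503845), 0.04234950244426727)
side 137 [329. 559. 563.] 462 [ 0.5458 -0.2546  0.0706] ((0.5562319755554199, -0.25080567598342896), 0.04559743404388428)
```

Emit:
send_rows(
  increments=[-0.12,-0.09,-0.01,-0.035,0.016,0.085,-0.23,-0.18,-0.03,-0.07,0.033,0.17,-0.35,-0.27,-0.04,-0.105,0.05,0.255,-0.47,-0.36,-0.05,-0.14,0.065,0.34,-0.59,-0.45,-0.07,-0.175,0.08,0.42,-0.7,-0.54,-0.08,-0.21,0.1,0.51,-0.82,-0.63,-0.09,-0.245,0.115,0.59,-0.936,-0.717,-0.108,-0.281,0.131,0.677],
  hand=1,
)

```text
clock: 1.0
position: [0.3605, 0.2486, 0.2804]
tool_rot: [2.868, -0.383, 1.705]
contact_force: [0.4, 0.5, 0.1]
width: 0.999
gripper_force: 0.0
```

Run:
```python
from h import *
s=monitor.read_state();print(s['joint_pos'],s['position'],s['clock'],s['contact_force'])
Rt=frame(0,45,27,-1);z=Rt.as_matrix()[:,2];g=np.array([.509,.263,.075])
go(g-.16*z,Rt)
```

```text
[ 0.3729 -0.1682  2.0119  0.3562  0.9578  0.136 ] [0.3605 0.2486 0.2804] 1.0 [0.3552 0.5334 0.0873]
pos [0.3605 0.2486 0.2804] shift [-0.2972  0.0879  0.3136] turn [-0.279   0.1294  0.6744] deg 66.70865968445354 mm 110.22773974595168
```

Emit:
send_rows(
  increments=[-0.04,0.01,0.04,-0.035,0.016,0.084,-0.075,0.02,0.08,-0.07,0.032,0.169,-0.11,0.03,0.12,-0.105,0.049,0.253,-0.15,0.044,0.16,-0.14,0.065,0.337,-0.19,0.055,0.2,-0.174,0.081,0.42,-0.22,0.066,0.235,-0.21,0.097,0.506,-0.26,0.077,0.275,-0.244,0.113,0.59,-0.297,0.088,0.314,-0.279,0.129,0.674],
)

```text
clock: 1.8
position: [0.4081, 0.2129, 0.1877]
tool_rot: [-3.142, -0.785, 0.472]
contact_force: [0.2, -0.2, -0.3]
width: 1.002
gripper_force: 0.0
```

Run:
```python
from h import *
i,P,T,K=grab('wrist');save('w1.png',i)
s=monitor.read_state();print(s['joint_pos'],s['position'],s['tool_rot'],s['contact_force'])
Rt=frame(0,45,27,-1);z=Rt.as_matrix()[:,2];g=np.array([.509,.263,.075])
go(g,Rt)
hsv=cv2.cvtColor(i,cv2.COLOR_RGB2HSV)
b=(abs(hsv[...,0].astype(int)-113)<14)&(hsv[...,1]>110)
q=P[b];q=q[(q[:,2]>.1)&(np.linalg.norm(q[:,:2]-g[:2],axis=1)<.06)];print(len(q),q.mean(0),np.median(q[:,2]),cv2.minEnclosingCircle(q[:,:2].astype(np.float32)))
# fit kinematics
from scipy.optimize import least_squares
J=[[1.1034,.3005,1.5216,0,1.3207,-.0666],[.3729,-.1682,2.0119,.3562,.9578,.136],s['joint_pos']]
X=[[.2145,.5062,.2527],[.3605,.2486,.2804],s['position']]
O=[[-3.1404,-.0001,2.7408],[2.868,-.383,1.705],s['tool_rot']]
code='''
def fk(j,p):
    h,a1,L1,o,L2,L3=p
    A=R.from_euler('ZYY',[j[0],j[1],j[2]]);B=R.from_euler('ZY',[j[0],j[1]])
    W=A*R.from_euler('ZYZ',[j[3],j[4],j[5]])
    x=np.array([0,0,h])+R.from_euler('Z',j[0]).apply([a1,0,0])+B.apply([0,0,L1])+A.apply([o,0,L2])+W.apply([0,0,L3])
    return x,W
'''
exec(code)
for j,x,o in zip(J,X,O):
    print('off',(fk(j,[0]*6)[1].inv()*rot(o)).as_rotvec())
f=lambda p:np.ravel([fk(j,p)[0]-np.array(x) for j,x in zip(J,X)])
r=least_squares(f,[.35,0,.35,0,.35,.25]);print(r.x,abs(r.fun).max())
open('h.py','a').write(code)
```

```text
[ 0.3655 -0.0799  2.2924  0.4582  0.1645  1.0558] [0.4076 0.2125 0.1856] [-3.1309 -0.7839  0.4531] [-2.5435 -0.9825 -2.3577]
pos [0.4076 0.2125 0.1856] shift [0.0084 0.0026 0.6334] turn [ 0.0013  0.0009 -0.0082] deg 0.7506613505296229 mm 158.35800851998076
3047 [0.506  0.2607 0.1092] 0.10948357454668939 ((0.5083686113357544, 0.26275190711021423), 0.030810002237558365)Traceback (most recent call last):
  File "<stdin>", line 24, in <module>
  File "<string>", line 4, in fk
  File "scipy/spatial/transform/_rotation.pyx", line 1423, in scipy.spatial.transform._rotation.Rotation.from_euler
ValueError: Expected consecutive axes to be different, got ZYY
```

View pics/w1.png

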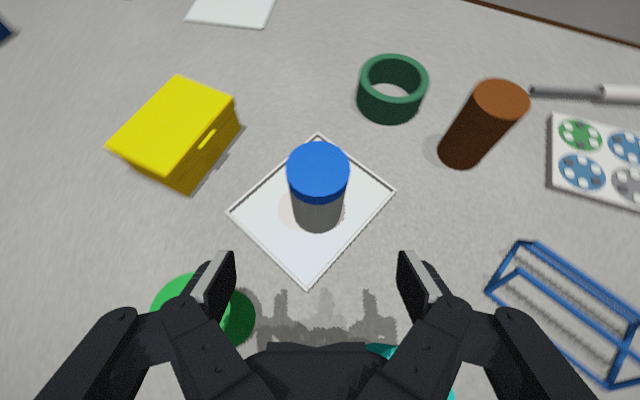

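The wrist view shows the steel beaker under its blue boot at (318,170), centred between the jaws, with the tray clear. Green is at lower left (185,300) and turquoise is just peeking in at (400,365). The wrist is close to a singularity here (j5 = 0.16), so I check the kinematics before going lower.

```bash
cat >> h.py <<'E'
def fk(j,p):
    h,a1,L1,o,L2,L3=p
    A=R.from_euler('ZY',[j[0],j[1]+j[2]]);B=R.from_euler('ZY',[j[0],j[1]])
    W=A*R.from_euler('ZYZ',[j[3],j[4],j[5]])
    return np.array([0,0,h])+R.from_euler('Z',j[0]).apply([a1,0,0])+B.apply([0,0,L1])+A.apply([o,0,L2])+W.apply([0,0,L3]),W
E
python3 - <<'E'
from h import *
from scipy.optimize import least_squares
s=monitor.read_state()
J=[[1.1034,.3005,1.5216,0,1.3207,-.0666],[.3729,-.1682,2.0119,.3562,.9578,.136],s['joint_pos']]
X=[[.2145,.5062,.2527],[.3605,.2486,.2804],s['position']]
O=[[-3.1404,-.0001,2.7408],[2.868,-.383,1.705],s['tool_rot']]
for j,x,o in zip(J,X,O): print('off',(fk(j,[0]*6)[1].inv()*rot(o)).as_rotvec())
f=lambda p:np.ravel([fk(j,p)[0]-np.array(x) for j,x in zip(J,X)])
r=least_squares(f,[.35,0,.35,0,.35,.25]);print(r.x,abs(r.fun).max(),r.cost, np.linalg.svd(r.jac)[1])
np.save('kin.npy',r.x)
E
```

```text
off [-0.      0.      1.5708]
off [-0.0005  0.0004  1.5707]
off [0.     0.     1.5708]
[ 0.4009 -0.1574  0.5219  0.1436  0.6062  0.3644] 0.032449109848222885 0.0010826528527236583 [3.3617 2.4821 0.6434 0.2907 0.1695 0.1058]
```

```bash
cat >> h.py <<'E'
DATA=[([1.1034,.3005,1.5216,0,1.3207,-.0666],[.2145,.5062,.2527]),([.3729,-.1682,2.0119,.3562,.9578,.136],[.3605,.2486,.2804]),([ 0.3655,-0.0799,2.2924,0.4582,0.1645,1.0558],[0.4076,0.2125,0.1856])]
def fk(j,p):
    h,a1,L1,o,L2,L3,e,q=p
    A=R.from_euler('ZY',[j[0],j[1]+j[2]]);B=R.from_euler('ZY',[j[0],j[1]])
    V=A*R.from_euler('ZY',[j[3],j[4]]);W=V*R.from_euler('Z',j[5]+np.pi/2)
    return np.array([0,0,h])+R.from_euler('Z',j[0]).apply([a1,0,0])+B.apply([0,0,L1])+A.apply([o,q,L2])+V.apply([e,0,L3]),W
def fit(free,data=None):
    from scipy.optimize import least_squares
    data=data or DATA; d0=np.array([.35,0,.4,0,.4,.25,0,0])
    def full(x): p=d0.copy();p[free]=x;return p
    f=lambda x:np.r_[np.ravel([fk(j,full(x))[0]-np.array(t) for j,t in data]),1e-3*(x-d0[free])]
    r=least_squares(f,d0[free]);return full(r.x),abs(r.fun[:3*len(data)]).max()
E
python3 - <<'E'
from h import *
for fr in ([0,2,4,5],[0,2,4,5,6],[0,2,3,4,5,6],[0,1,2,3,4,5],[0,2,4,5,7],[0,2,3,4,5,6,7],[0,1,2,4,5,6]):
    print(fr,*fit(fr))
E
```

```text
[0, 2, 4, 5] [0.1562 0.     0.4653 0.     0.4223 0.2481 0.     0.    ] 0.03170948183671293
[0, 2, 4, 5, 6] [0.1615 0.     0.4918 0.     0.4513 0.2587 0.0373 0.    ] 0.03110864106370856
[0, 2, 3, 4, 5, 6] [0.4039 0.     0.5017 0.1813 0.5186 0.3233 0.0567 0.    ] 0.03270174643536922
[0, 1, 2, 3, 4, 5] [ 0.4009 -0.1576  0.5219  0.1435  0.6064  0.3644  0.      0.    ] 0.03244897848086101
[0, 2, 4, 5, 7] [0.1677 0.     0.4231 0.     0.4364 0.2075 0.     0.0384] 0.004387561413313451
[0, 2, 3, 4, 5, 6, 7] [0.2214 0.     0.4243 0.041  0.4476 0.2229 0.0001 0.0366] 1.9392654628302974e-05
[0, 1, 2, 4, 5, 6] [ 0.1672 -0.018   0.496   0.      0.4647  0.2655  0.0335  0.    ] 0.03108118668654372
```

Lateral offset found: the model now fits to 0.02 mm. Now an IK check of all key poses.

```bash
cat >> h.py <<'E'
KP=None
LO=np.array([-3.03,-.79,.23,-1.04,0,-2.55]);HI=np.array([3.03,2.21,2.52,4.18,3.07,2.55])
def ik(p,Rt,seeds=None):
    from scipy.optimize import least_squares
    global KP
    if KP is None: KP=fit([0,2,3,4,5,6,7])[0]
    out=[];rng=np.random.default_rng(0)
    for k in range(25):
        x0=seeds if (seeds is not None and k==0) else LO+(HI-LO)*rng.random(6)
        if k: x0[0]=np.arctan2(p[1],p[0])+.3*rng.standard_normal()
        def f(j):
            x,W=fk(j,KP);return np.r_[x-p,.3*(W.inv()*Rt).as_rotvec()]
        r=least_squares(f,np.clip(x0,LO+.001,HI-.001),bounds=(LO,HI))
        if r.cost<1e-8 and not any(np.allclose(r.x,o,atol=.02) for o in out): out.append(r.x)
    return out
E
python3 - <<'E'
from h import *
b=np.array([.5085,.2627,.075]);c=np.array([.5295,-.022,.073]);st=np.array([.547,-.254,.135])
r=73.5
for a in (20,30,45): print('tray',a,*ik(b,frame(0,a,27,-1)))
for a in (20,30): print('tray yaw73',a,*ik(b,frame(0,a,73.5,-1)))
# cradle: tool comp -r, tool y yaw -16.5 : f=r+180 -> left of f = r+270=-16.5 -> sgn +1
for a in (45,60,70): print('lay -r',a,*ik(c,frame(0,a,r+180,1)))
for a in (0,30): print('regrasp +r',a,*ik(c,frame(0,a,r,-1)))
for a in (90,75,60): print('place',a,*ik(st,frame(0,a,-99,1)))
for a in (45,60,70): print('LAY +r',a,*ik(c,frame(0,a,r,1)),'|',*ik(c,frame(0,a,r,-1)))
for a in (90,75,60): print('place out',a,*ik(st,frame(0,a,-20,1)),'|',*ik(st,frame(0,a,-20,-1)))
E
```

```text
tray 20 [0.4039 0.4387 1.8361 0.0464 0.519  1.4672]
tray 30 [0.3987 0.4087 1.9375 0.1337 0.2753 1.3793]
tray 45 [ 0.3905  0.411   2.0666  2.6958  0.1326 -1.1856]
tray yaw73 20 [0.3012 0.4853 1.7619 0.4338 0.7429 0.2895]
tray yaw73 30 [ 0.2428  0.4782  1.8257  0.738   0.6957 -0.0138]
lay -r 45 [ 0.159   0.6898  1.5759 -0.712   1.3511  0.7817]
lay -r 60 [ 0.2118  0.7983  1.5158 -0.8641  1.538   0.8678]
lay -r 70 [ 0.2353  0.8747  1.4773 -0.957   1.6635  0.9049]
regrasp +r 0 [-0.1106  0.4796  1.7362 -0.      0.9258  0.1774]
regrasp +r 30 [-0.3245  0.5034  1.7907  0.6471  0.977  -0.4422]
place 90
place 75
place 60
LAY +r 45 [-0.4142  0.5701  1.7947  0.8978  1.1131  2.4578] | [-0.4142  0.5701  1.7947  0.8978  1.1131 -0.6838]
LAY +r 60 [-0.4821  0.6663  1.7822  1.0856  1.2892  2.2819] | [-0.4821  0.6663  1.7822  1.0856  1.2892 -0.8597]
LAY +r 70 [-0.5131  0.7423  1.7652  1.1854  1.419   2.1947] | [-0.5131  0.7423  1.7652  1.1854  1.419  -0.9469]
place out 90 [-0.5808  0.6271  2.1279  2.8921  1.195   1.664 ] | [-0.5808  0.6271  2.1279  2.8921  1.195  -1.4776]
place out 75 [-0.5763  0.4757  2.1308  2.8308  0.7918  1.733 ] | [-0.5763  0.4757  2.1308  2.8308  0.7918 -1.4086]
place out 60 [-0.5641  0.3726  2.0744  2.6311  0.388   1.9402] | [-0.5641  0.3726  2.0744  2.6311  0.388  -1.2014]
```

Run:
```python
from h import *
b=np.array([.5085,.2627,.075]);c=np.array([.5295,-.022,.073]);
for d in (-20,-40,-60):
  for a in (35,45): print('tray',d,a,*ik(b,frame(0,a,d,1)),'up',*ik(b+[0,0,.2],frame(0,a,d,1)))
for a in (45,55): print('lay',a,*ik(c,frame(0,a,73.5,-1)),'up',*ik(c+[0,0,.15],frame(0,a,73.5,-1)))
# path
A=frame(0,40,-40,1);L=frame(0,50,73.5,-1);w=(A.inv()*L).as_rotvec();print(np.degrees(np.linalg.norm(w)))
q=None
for t in np.linspace(0,1,9):
    p=(1-t)*(b+[0,0,.2])+t*(c+[0,0,.15]);Rm=A*R.from_rotvec(t*w);S=ik(p,Rm,q);q=S[0] if S else None
    print(t,*S,Rm.as_matrix()[:,2])
```

```text
tray -20 35 [ 0.5941  0.4861  1.8475 -0.912   0.6275  0.0829] up [ 0.5941  0.1936  1.6981 -0.6052  0.9545 -0.3445]
tray -20 45 up [ 0.6446  0.1867  1.768  -0.859   0.8988 -0.119 ]
tray -40 35 [ 0.6305  0.5556  1.7297 -0.8113  0.8755  0.3007] up [ 0.6304  0.2851  1.5844 -0.6435  1.189  -0.0205]
tray -40 45 [ 0.6851  0.5935  1.7455 -1.0303  0.9445  0.5114] up [ 0.685   0.2998  1.6262 -0.8445  1.1922  0.1319]
tray -60 35 [ 0.6356  0.6316  1.5973 -0.6924  1.1037  0.4939] up [ 0.6356  0.3829  1.4542 -0.6149  1.4165  0.2446]
tray -60 45 [ 0.6862  0.6829  1.5822 -0.847   1.1977  0.6192] up [ 0.6862  0.4177  1.4654 -0.7781  1.4622  0.3344]
lay 45 [-0.4142  0.5701  1.7947  0.8978  1.1131 -0.6838] up [-0.4142  0.3246  1.7257  0.8095  1.3209 -0.4315]
lay 55 [-0.4622  0.6315  1.7882  1.0289  1.2274 -0.8077] up [-0.4622  0.3697  1.7435  0.9602  1.3954 -0.5421]
107.49517389710158
0.0 [ 0.6586  0.2908  1.6057 -0.7442  1.1869  0.0556] [ 0.4924 -0.4132 -0.766 ]
0.125 [ 0.5391  0.2332  1.6418 -0.5469  1.1145  0.024 ] [ 0.4033 -0.3027 -0.8635]
0.25 [ 0.404   0.1882  1.6755 -0.3273  1.0576 -0.0461] [ 0.3233 -0.1663 -0.9315]
0.375 [ 0.257   0.1611  1.7043 -0.0892  1.0292 -0.1475] [ 0.2568 -0.0115 -0.9664]
0.5 [ 0.104   0.1556  1.7265  0.1527  1.0387 -0.2621] [ 0.2073  0.1534 -0.9662]
0.625 [-0.0478  0.1736  1.7405  0.379   1.086  -0.3661] [ 0.1776  0.3192 -0.9309]
0.75 [-0.1917  0.2138  1.7461  0.5767  1.1627 -0.4419] [ 0.1693  0.477  -0.8625]
0.875 [-0.3231  0.2729  1.7438  0.744   1.2564 -0.4826] [ 0.1829  0.618  -0.7646]
1.0 [-0.4395  0.3458  1.735   0.8868  1.3563 -0.4886] [ 0.2176  0.7345 -0.6428]
```

Run:
```python
from h import *
Rt=frame(0,40,-50,1);g=np.array([.5085,.2627,.075]);z=Rt.as_matrix()[:,2];pre=g-.16*z
s=monitor.read_state();R0=rot(s['tool_rot']);w=(R0.inv()*Rt).as_rotvec();print(np.degrees(w),pre)
q=s['joint_pos']
for t in (.25,.5,.75,1):
    p=(1-t)*s['position']+t*pre+[0,0,.12*4*t*(1-t)];S=ik(p,R0*R.from_rotvec(t*w),q);print(t,*S);q=S[0] if S else q
go(.5*(s['position']+pre)+[0,0,.12],R0*R.from_rotvec(w/2))
```

```text
[   4.4345  -59.3343 -111.0365] [0.4424 0.3415 0.1976]
0.25 [ 0.4759 -0.1071  1.9801 -0.0652  0.74    1.1543]
0.5 [ 0.6072  0.0314  1.7325 -0.2629  1.0999  0.8937]
0.75 [ 0.7348  0.2181  1.6046 -0.4761  1.282   0.6252]
1 [ 0.8466  0.4552  1.5722 -0.7168  1.3156  0.4094]
pos [0.4076 0.2125 0.1856] shift [ 0.48   -0.204  -0.2307] turn [ 0.0246 -0.3296 -0.6169] deg 62.98674626929758 mm 142.58370294769557
```

Emit:
send_rows(
  increments=[0.06,-0.025,-0.03,0.003,-0.041,-0.077,0.12,-0.05,-0.06,0.006,-0.082,-0.154,0.18,-0.077,-0.087,0.009,-0.124,-0.231,0.24,-0.1,-0.115,0.012,-0.165,-0.308,0.3,-0.128,-0.144,0.015,-0.206,-0.386,0.36,-0.153,-0.173,0.018,-0.247,-0.463,0.42,-0.178,-0.2,0.021,-0.288,-0.54,0.48,-0.204,-0.231,0.025,-0.33,-0.617],
)

```text
clock: 2.65
position: [0.4235, 0.2793, 0.3147]
tool_rot: [2.768, -0.028, 1.403]
contact_force: [-0.1, -0.4, -0.9]
width: 1.0
gripper_force: 0.0
```

Run:
```python
from h import *
Rt=frame(0,40,-50,1);g=np.array([.5085,.2627,.075]);z=Rt.as_matrix()[:,2];go(g-.13*z,Rt)
print(monitor.read_state()['joint_pos'])
```

```text
pos [0.4235 0.2793 0.3147] shift [ 0.1926 -0.1211  0.5605] turn [ 0.0293 -0.3247 -0.6003] deg 61.480365885735154 mm 151.2144179879581
[ 0.6161  0.0311  1.7261 -0.2707  1.1105  0.8764]
```

Emit:
send_rows(
  increments=[0.024,-0.015,0.07,0.004,-0.04,-0.075,0.048,-0.03,0.14,0.007,-0.08,-0.15,0.072,-0.045,0.21,0.011,-0.122,-0.225,0.096,-0.06,0.28,0.015,-0.162,-0.3,0.12,-0.076,0.35,0.018,-0.203,-0.375,0.144,-0.09,0.42,0.022,-0.244,-0.45,0.168,-0.106,0.49,0.026,-0.284,-0.525,0.193,-0.121,0.56,0.029,-0.325,-0.6],
)

```text
clock: 3.45
position: [0.4557, 0.3274, 0.1736]
tool_rot: [-3.14, 0.698, 2.268]
contact_force: [-0.3, -0.2, 0.8]
width: 1.002
gripper_force: 0.0
```

Run:
```python
from h import *
Rt=frame(0,40,-50,1);g=np.array([.5085,.2627,.075]);go(g,Rt)
i,P,T,K=grab('wrist');save('w2.png',i)
hsv=cv2.cvtColor(i,cv2.COLOR_RGB2HSV)
b=(abs(hsv[...,0].astype(int)-113)<14)&(hsv[...,1]>110)
q=P[b];q=q[(q[:,2]>.1)&(np.linalg.norm(q[:,:2]-g[:2],axis=1)<.06)];print(len(q),np.median(q[:,2]),cv2.minEnclosingCircle(q[:,:2].astype(np.float32)))
```

```text
pos [0.4557 0.3274 0.1736] shift [-0.0022 -0.0035  0.5168] turn [-0.0014 -0.     -0.0005] deg 0.1315935005373045 mm 129.20563511299562
2252 0.10965498358686787 ((0.5089722275733948, 0.26356449723243713), 0.031004076823592186)
```

View pics/w2.png

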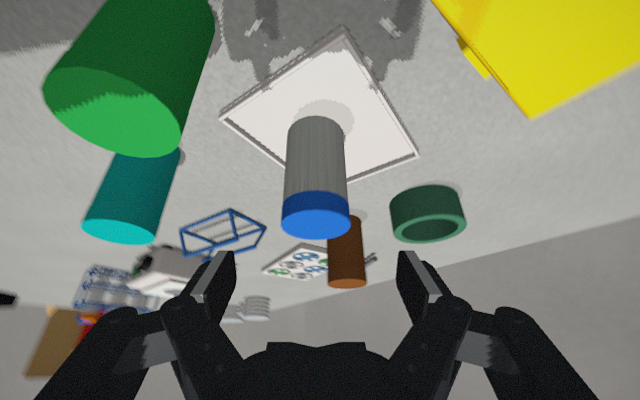

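The wrist view (upside-down) shows the steel beaker at (315,215), centred between the jaws, with nothing in the finger path. I descend along the tool.

Emit:
send_rows(
  increments=[0,0,0.08,0,0,0,-0.001,-0.001,0.16,0,0,0,-0.001,-0.002,0.24,0,0,0,-0.002,-0.002,0.32,0,0,0,-0.002,-0.003,0.39,0,0,0,-0.002,-0.003,0.45,0,0,0,-0.002,-0.003,0.49,0,0,0,-0.002,-0.003,0.516,0,0,0],
)

```text
clock: 4.3
position: [0.5087, 0.2627, 0.0749]
tool_rot: [3.135, 0.696, 2.257]
contact_force: [-0.4, -0.1, 0.8]
width: 1.002
gripper_force: 0.0
```

Emit:
send_rows(
  increments=[0,0,0,0,0,0,0,0,0,0,0,0,0,0,0,0,0,0,0,0,0,0,0,0,0,0,0,0,0,0,0,0,0,0,0,0,0,0,0,0,0,0,0,0,0,0,0,0],
  hand=0,
  newtons=50,
)

```text
clock: 5.1
position: [0.5086, 0.2636, 0.0758]
tool_rot: [3.133, 0.696, 2.257]
contact_force: [-1.5, 1.8, 5.9]
width: 0.701
gripper_force: 54.6
```

Run:
```python
from h import *
A=frame(0,40,-50,1);L=frame(0,50,73.5,-1)
g=monitor.read_state()['position'];print(monitor.read_state()['contact_force'])
go(g+[0,0,.2],A)
```

```text
[-1.4955  1.8229  5.9003]
pos [0.5086 0.2636 0.0758] shift [-0.513   0.0054 -0.6139] turn [ 0.0006 -0.0013 -0.006 ] deg 0.5551841152407115 mm 200.0
```

Emit:
send_rows(
  increments=[-0.03,0,-0.036,0,0,0,-0.09,0,-0.11,0,0,0,-0.17,0,-0.2,0,0,0,-0.25,0,-0.3,0,0,0,-0.33,0,-0.4,0,0,0,-0.41,0,-0.5,0,0,0,-0.48,0,-0.575,0,0,0,-0.513,0,-0.614,0,0,0],
)

```text
clock: 5.9
position: [0.5077, 0.2625, 0.2779]
tool_rot: [3.13, 0.695, 2.255]
contact_force: [0.1, -0.3, -2.2]
width: 0.699
gripper_force: 54.7
```

Run:
```python
from h import *
s=monitor.read_state();print(s['width'],s['contact_force'])
A=rot(s['tool_rot']);L=frame(0,50,73.5,-1);w=(A.inv()*L).as_rotvec();print(np.degrees(np.linalg.norm(w)))
# lay target: base 34mm from TCP towards -r ; beaker centre = TCP + 18.5 mm * r ; want centre at cradle centre
c=np.array([.5295,-.022,.073]);r=np.array([np.cos(np.radians(73.5)),np.sin(np.radians(73.5)),0])
t=c-.0185*r;print('tcp lay',t)
go(.5*(s['position']+t+[0,0,.17]),A*R.from_rotvec(w/2))
i,P,T,K=grab('wrist')
```

```text
0.6985360304663589 [ 0.0534 -0.2682 -2.159 ]
102.44120040302231
tcp lay [ 0.5242 -0.0397  0.073 ]
pos [0.5077 0.2625 0.2779] shift [-0.3311 -0.3603  0.3632] turn [-0.0276  0.4539  0.3422] deg 51.22060020151116 mm 152.35393689371102
```

Emit:
send_rows(
  increments=[-0.04,-0.045,0.045,-0.003,0.057,0.043,-0.083,-0.09,0.09,-0.007,0.113,0.086,-0.124,-0.135,0.136,-0.01,0.17,0.128,-0.166,-0.18,0.182,-0.014,0.227,0.171,-0.207,-0.225,0.227,-0.017,0.284,0.214,-0.248,-0.27,0.272,-0.021,0.34,0.257,-0.29,-0.315,0.318,-0.024,0.397,0.3,-0.331,-0.36,0.363,-0.028,0.454,0.342],
)

```text
clock: 6.75
position: [0.5155, 0.1106, 0.257]
tool_rot: [2.934, -0.091, 1.787]
contact_force: [-0.8, 1.2, -1.7]
width: 0.701
gripper_force: 54.6
```

Run:
```python
from h import *
s=monitor.read_state();print(s['joint_pos'],s['contact_force'])
go([.5242,-.0397,.19],frame(0,50,73.5,-1))
```

```text
[ 0.0939  0.1492  1.7102  0.128   1.0891 -0.1612] [-0.7628  1.1543 -1.7296]
pos [0.5155 0.1106 0.257 ] shift [-0.6165 -0.137   0.1889] turn [-0.029   0.453   0.3398] deg 51.03159895399939 mm 164.79196862107213
```

Emit:
send_rows(
  increments=[-0.077,-0.017,0.024,-0.004,0.057,0.042,-0.154,-0.034,0.047,-0.007,0.113,0.085,-0.231,-0.051,0.071,-0.011,0.17,0.127,-0.308,-0.068,0.094,-0.015,0.227,0.17,-0.385,-0.086,0.118,-0.018,0.283,0.212,-0.462,-0.103,0.142,-0.022,0.34,0.255,-0.54,-0.12,0.165,-0.025,0.396,0.297,-0.617,-0.137,0.189,-0.029,0.453,0.34],
)

```text
clock: 7.55
position: [0.5247, -0.0402, 0.1904]
tool_rot: [-3.14, -0.873, 1.281]
contact_force: [0.5, 0.6, -2.7]
width: 0.7
gripper_force: 54.7
```

Run:
```python
from h import *
s=monitor.read_state();print(s['joint_pos'],s['contact_force'])
go([.5242,-.0397,.082],frame(0,50,73.5,-1))
i1,P1,_,_=grab('side');i2,P2,_,_=grab('wrist');i3,P3,_,_=grab('scene')
save('c1.png',np.hstack([cv2.resize(i1[150:330,230:430],(400,360)),cv2.resize(i3[120:280,240:440],(400,320))[:,:,:] if 0 else cv2.resize(i3[110:290,240:440],(400,360))]))
for P,b in ((P1,(300,180,360,270)),(P3,(290,160,360,240))):
    m=np.zeros((400,640),bool);m[b[1]:b[3],b[0]:b[2]]=1;q=P[m];q=q[(q[:,2]>.14)];print(np.nanmin(q,0),np.nanmax(q,0))
```

```text
[-0.4752  0.3976  1.7513  0.885   1.3369 -0.5615] [ 0.4834  0.6192 -2.7337]
pos [ 0.5247 -0.0402  0.1904] shift [-0.3314 -0.0021  0.2795] turn [ 0.     -0.0002 -0.0007] deg 0.061430213502519836 mm 108.3895732645172
[ 0.4083 -0.2611  0.1975] [0.5678 0.0017 0.4284]
[ 0.4809 -0.1189  0.1567] [0.5797 0.0362 0.2458]
```

View pics/c1.png

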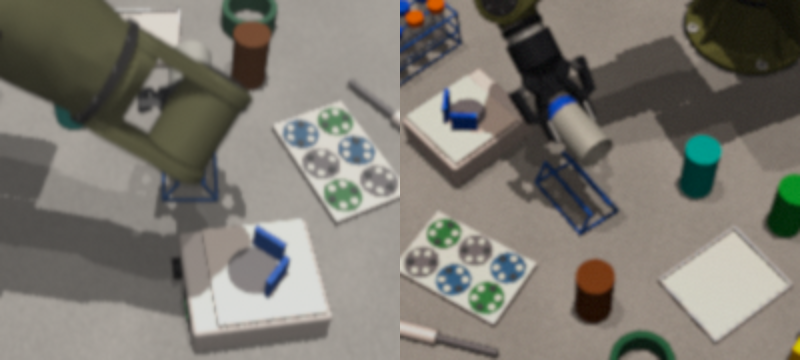

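The views show the beaker held level over the cradle with its boot end towards the stirrer. I lower it to just above the rails, then feel for them.

Emit:
send_rows(
  increments=[-0.03,0,0.025,0,0,0,-0.08,0,0.067,0,0,0,-0.13,0,0.11,0,0,0,-0.18,0,0.152,0,0,0,-0.23,0,0.194,0,0,0,-0.28,-0.001,0.236,0,0,0,-0.315,-0.002,0.265,0,0,0,-0.331,-0.002,0.279,0,0,0],
)

```text
clock: 8.5
position: [0.5245, -0.0393, 0.082]
tool_rot: [3.14, -0.87, 1.286]
contact_force: [-0.0, -0.0, -2.5]
width: 0.702
gripper_force: 54.6
```

Emit:
send_rows(
  increments=[-0.004,0,0.003,0,0,0,-0.007,0,0.006,0,0,0,-0.011,0,0.009,0,0,0,-0.014,0,0.011,0,0,0,-0.018,0,0.014,0,0,0,-0.021,0,0.017,0,0,0,-0.021,0,0.017,0,0,0,-0.021,0,0.017,0,0,0],
)

```text
clock: 9.3
position: [0.5248, -0.0395, 0.0766]
tool_rot: [3.137, -0.869, 1.288]
contact_force: [0.7, 0.4, -1.5]
width: 0.698
gripper_force: 54.6
```

Emit:
send_rows(
  increments=[-0.003,0,0.0025,0,0,0,-0.005,0,0.004,0,0,0,-0.007,0,0.006,0,0,0,-0.009,0,0.008,0,0,0,-0.009,0,0.008,0,0,0,-0.009,0,0.008,0,0,0,-0.009,0,0.008,0,0,0,-0.009,0,0.008,0,0,0],
)

```text
clock: 10.1
position: [0.5249, -0.0395, 0.0737]
tool_rot: [3.137, -0.869, 1.288]
contact_force: [-0.4, 0.2, -1.8]
width: 0.699
gripper_force: 54.7
```

Emit:
send_rows(
  increments=[-0.003,0,0.0025,0,0,0,-0.005,0,0.004,0,0,0,-0.007,0,0.006,0,0,0,-0.007,0,0.006,0,0,0,-0.007,0,0.006,0,0,0,-0.007,0,0.006,0,0,0,-0.007,0,0.006,0,0,0,-0.007,0,0.006,0,0,0],
)

```text
clock: 10.9
position: [0.5251, -0.0395, 0.0728]
tool_rot: [3.135, -0.871, 1.29]
contact_force: [-7.3, -2.2, 15.6]
width: 0.703
gripper_force: 56.2
```

Run:
```python
from h import *
s=monitor.read_state();print(s['contact_force'],s['moment'],s['position'])
_,P,_,_=grab('scene');i=_
z=P[150:250,280:370].reshape(-1,3);r=np.array([.284,.959]);n=np.array([.959,-.284])
a=(z[:,:2]-[.5295,-.022])@r;b=(z[:,:2]-[.5295,-.022])@n
m=(a>-.01)&(a<.06)&(abs(b)<.04)&(z[:,2]>.06)
for lo in np.arange(-.01,.06,.015):
    k=m&(a>lo)&(a<lo+.015);print(lo,k.sum(),np.sort(z[k,2])[-5:] if k.sum() else '')
```

```text
[-7.3218 -2.2189 15.6016] [1.1008 0.431  0.7054] [ 0.5251 -0.0395  0.0728]
-0.01 84 [0.1035 0.1037 0.104  0.1051 0.1068]
0.004999999999999999 75 [0.1039 0.1041 0.1043 0.1044 0.1046]
0.019999999999999997 71 [0.104  0.1043 0.1043 0.1053 0.1059]
0.034999999999999996 81 [0.1034 0.1035 0.1043 0.1054 0.1056]
0.049999999999999996 41 [0.103  0.1038 0.1052 0.1058 0.1076]
```

Contact felt on the rails with the beaker level. Release and back off.

Emit:
send_rows(
  increments=[0,0,0,0,0,0,0,0,0,0,0,0,0,0,0,0,0,0,0,0,0,0,0,0,0,0,0,0,0,0,0,0,0,0,0,0,0,0,0,0,0,0,0,0,0,0,0,0],
  hand=1,
)

```text
clock: 11.75
position: [0.5249, -0.0394, 0.0713]
tool_rot: [3.137, -0.869, 1.288]
contact_force: [-0.2, -0.9, 0.4]
width: 0.997
gripper_force: 0.0
```

Emit:
send_rows(
  increments=[0,0,-0.03,0,0,0,0,0,-0.1,0,0,0,0,0,-0.18,0,0,0,0,0,-0.26,0,0,0,0,0,-0.34,0,0,0,0,0,-0.42,0,0,0,0,0,-0.48,0,0,0,0,0,-0.52,0,0,0],
)

```text
clock: 12.55
position: [0.4964, -0.1361, 0.1564]
tool_rot: [3.136, -0.869, 1.288]
contact_force: [-0.5, 1.7, -0.7]
width: 0.998
gripper_force: 0.0
```

Run:
```python
from h import *
s=monitor.read_state()
for n in('scene','wrist'):
    i,P,_,_=grab(n); z=P.reshape(-1,3);hs=cv2.cvtColor(i,cv2.COLOR_RGB2HSV).reshape(-1,3)
    m=(z[:,2]>.06)&(z[:,2]<.115)&(np.linalg.norm(z[:,:2]-[.5295,-.022],axis=1)<.085)
    q=z[m];top=q[q[:,2]>.098];print(n,m.sum(),len(top),cv2.minAreaRect(top[:,:2].astype(np.float32)),cv2.minAreaRect(q[:,:2].astype(np.float32)),np.percentile(top[:,2],95))
    if n=='wrist': save('w3.png',i)
c=np.array([.5295,-.022,.073])
for a in (0,15):
  print(a,*ik(c+[0,0,.0],frame(0,a,73.5+180,1)),*ik(c+[0,0,.12],frame(0,a,73.5+180,1)))
go(c+[0,0,.13],frame(0,0,73.5,-1))
```

```text
scene 527 215 ((0.5338335633277893, -0.02127903699874878), (0.10654663294553757, 0.0441325418651104), 73.16265106201172) ((0.5327188968658447, -0.020756646990776062), (0.10881609469652176, 0.06052522361278534), 74.10810089111328) 0.10563869232830787
wrist 6874 3485 ((0.5314198732376099, -0.022954992949962616), (0.10574689507484436, 0.03637617453932762), 72.73167419433594) ((0.5303385853767395, -0.022635161876678467), (0.10629165172576904, 0.06049221009016037), 74.29193115234375) 0.1033845896277308
0 [-0.1106  0.4796  1.7362 -0.      0.9258  0.1774] [-0.1106  0.3136  1.6495 -0.      1.1784  0.1774]
15 [-0.006   0.5225  1.6899 -0.2954  1.0235  0.4485] [-0.006   0.3579  1.6088 -0.2642  1.2597  0.374 ]
pos [ 0.4967 -0.1357  0.1561] shift [ 0.4491 -0.0021  0.2403] turn [ 0.0022 -0.5531  0.0017] deg 49.77919208748495 mm 127.34402107342358
```

View pics/w3.png

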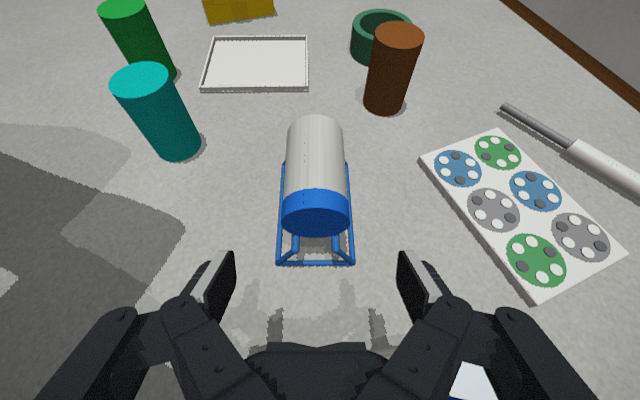

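The wrist view shows the beaker lying steadily on the rails, boot at (315,215) towards the stirrer, mouth away. Next: regrasp from above, leaning 15° towards the base, 68 mm from the base.

Run:
```python
from h import *
Rt=frame(0,15,73.8+180,1);z=Rt.as_matrix()[:,2];g=np.array([.5352,-.0076,.073]);go(g-.11*z,Rt);print(g-.11*z)
```

```text
pos [ 0.4967 -0.1357  0.1561] shift [0.49   0.0026 0.4357] turn [ 0.0035 -0.7198 -0.0019] deg 64.77881220154455 mm 163.91708636185652
[0.5431 0.0197 0.1793]
```

Emit:
send_rows(
  increments=[0.06,0,0.03,0,-0.09,0,0.12,0,0.07,0.001,-0.18,0,0.18,0.001,0.12,0.001,-0.27,-0.001,0.25,0.001,0.18,0.002,-0.36,-0.001,0.31,0.002,0.24,0.002,-0.45,-0.001,0.37,0.002,0.31,0.003,-0.54,-0.001,0.43,0.002,0.37,0.003,-0.63,-0.002,0.49,0.003,0.436,0.003,-0.72,-0.002],
)

```text
clock: 13.45
position: [0.5433, 0.0223, 0.1789]
tool_rot: [3.14, 0.267, 1.289]
contact_force: [0.3, -0.8, -0.1]
width: 1.004
gripper_force: 0.0
```

Run:
```python
from h import *
Rt=frame(0,15,73.8+180,1);g=np.array([.5352,-.0076,.073]);go(g,Rt)
i,P,_,_=grab('wrist');z=P.reshape(-1,3)
m=(z[:,2]>.06)&(z[:,2]<.115)&(np.linalg.norm(z[:,:2]-[.5295,-.022],axis=1)<.085);q=z[m];top=q[q[:,2]>.095]
print(m.sum(),cv2.minAreaRect(top[:,:2].astype(np.float32)),cv2.minAreaRect(q[:,:2].astype(np.float32)))
# stirrer from here?
hs=cv2.cvtColor(i,cv2.COLOR_RGB2HSV).reshape(-1,3);k=(abs(hs[:,0].astype(int)-113)<14)&(hs[:,1]>110)&(z[:,1]<-.17)
print(k.sum());save('w4.png',i)
```

```text
pos [0.5433 0.0223 0.1789] shift [-0.0076  0.0012  0.4413] turn [0.0015 0.0034 0.0008] deg 0.34379510620512266 mm 110.34284112587541
6728 ((0.5304997563362122, -0.02226957678794861), (0.10716169327497482, 0.04234527796506882), 74.07091522216797) ((0.5305362939834595, -0.022215358912944794), (0.10735208541154861, 0.05897730216383934), 73.58434295654297)
424
```

Emit:
send_rows(
  increments=[-0.002,0,0.06,0,0.001,0,-0.003,0,0.13,0,0.002,0,-0.004,0,0.2,0,0.003,0,-0.005,0.001,0.27,0,0.003,0,-0.006,0.001,0.33,0,0.003,0,-0.007,0.001,0.38,0,0.003,0,-0.008,0.001,0.42,0,0.003,0,-0.008,0.001,0.441,0,0.003,0],
)

```text
clock: 14.3
position: [0.5345, -0.0085, 0.0715]
tool_rot: [-3.14, 0.257, 1.29]
contact_force: [-0.1, -0.1, 0.3]
width: 0.999
gripper_force: 0.0
```

Emit:
send_rows(
  increments=[0,0,0,0,0,0,0,0,0,0,0,0,0,0,0,0,0,0,0,0,0,0,0,0,0,0,0,0,0,0,0,0,0,0,0,0,0,0,0,0,0,0,0,0,0,0,0,0],
  hand=0,
  newtons=50,
)

```text
clock: 15.1
position: [0.5346, -0.0082, 0.0734]
tool_rot: [-3.141, 0.257, 1.289]
contact_force: [-6.0, 2.4, 6.4]
width: 0.698
gripper_force: 52.4
```

Run:
```python
from h import *
s=monitor.read_state();print(s['contact_force'],s['joint_pos'])
R0=rot(s['tool_rot']);go(s['position']+[0,0,.15],R0)
# path: up, tilt 45 toward +r, then final
p0=s['position']+np.array([0,0,.15]);q=s['joint_pos']
F=frame(0,75,-9,-1);u=np.array([np.cos(np.radians(-9)),np.sin(np.radians(-9)),0])
seat=np.array([.547,-.254,.07]);pf=seat-.04*u+[0,0,.068+.06]
M=frame(0,60,60,-1)
for nm,A,B,a,b in (('A',R0,M,p0,np.array([.45,-.02,.32])),('B',M,F,np.array([.45,-.02,.32]),pf)):
    w=(A.inv()*B).as_rotvec();print(nm,np.degrees(np.linalg.norm(w)),b)
    for t in np.linspace(0,1,5):
        S=ik((1-t)*a+t*b,A*R.from_rotvec(t*w),q);S.sort(key=lambda x:np.abs(x-q).max());print(t,*S[:2],(A*R.from_rotvec(t*w)).as_matrix()[:,2]);q=S[0] if S else q
```

```text
[-6.0294  2.3553  6.4173] [ 0.0174  0.5313  1.6734 -0.2865  1.0334  0.4583]
pos [ 0.5346 -0.0082  0.0734] shift [-0.1526 -0.0005 -0.5803] turn [0. 0. 0.] deg 0.0 mm 150.00000000000003
A 75.8244381736694 [ 0.45 -0.02  0.32]
0.0 [ 0.0174  0.338   1.5599 -0.2527  1.3294  0.3703] [-0.0714 -0.244  -0.9671]
0.25 [-0.1192  0.2001  1.6608  0.0636  1.2374  0.199 ] [ 0.0507  0.0545 -0.9972]
0.5 [-0.2761  0.0968  1.7619  0.4132  1.2197 -0.0132] [ 0.1852  0.3394 -0.9222]
0.75 [-0.4363  0.033   1.8641  0.7579  1.2861 -0.2198] [ 0.3174  0.58   -0.7503]
1.0 [-0.5786  0.0077  1.9685  1.0656  1.4167 -0.3803] [ 0.433  0.75  -0.5  ]
B 70.41376007860009 [ 0.5075 -0.2477  0.198 ]
0.0 [-0.5786  0.0077  1.9685  1.0656  1.4167 -0.3803] [ 0.433  0.75  -0.5  ]
0.25 [-0.6841  0.0212  2.0667  1.2254  1.2239 -0.4534] [ 0.6663  0.5985 -0.4449]
0.5 [-0.746   0.0677  2.1439  1.462   1.0301 -0.5749] [ 0.8406  0.3837 -0.3824]
0.75 [-0.7595  0.1516  2.1904  1.8179  0.8654 -0.7794] [ 0.9396  0.1258 -0.3184]
1.0 [-0.7287  0.2718  2.1923  2.3041  0.7801 -1.0677] [ 0.954  -0.1511 -0.2588]
```

Gripped (width 0.70 ≈ 60 mm) and the path is continuous in the joints. Lift.

Emit:
send_rows(
  increments=[-0.01,0,-0.035,0,0,0,-0.025,0,-0.1,0,0,0,-0.046,0,-0.18,0,0,0,-0.07,0,-0.27,0,0,0,-0.095,0,-0.36,0,0,0,-0.118,0,-0.45,0,0,0,-0.14,0,-0.53,0,0,0,-0.153,0,-0.58,0,0,0],
)

```text
clock: 15.9
position: [0.5352, -0.0085, 0.2248]
tool_rot: [3.14, 0.256, 1.289]
contact_force: [0.8, -0.4, -2.1]
width: 0.695
gripper_force: 54.5
```

Run:
```python
from h import *
go([.45,-.02,.32],frame(0,60,60,-1));s=monitor.read_state();print(s['width'],s['contact_force'])
```

```text
pos [ 0.5352 -0.0085  0.2248] shift [-0.2308 -0.3138 -0.3338] turn [-0.0626  0.8251  0.1532] deg 75.74217360902932 mm 128.24934670339928
0.6952590921427905 [ 0.7505 -0.3805 -2.1371]
```

Emit:
send_rows(
  increments=[-0.024,-0.033,-0.035,-0.0065,0.086,0.016,-0.048,-0.066,-0.07,-0.013,0.173,0.032,-0.072,-0.1,-0.105,-0.02,0.26,0.048,-0.097,-0.132,-0.14,-0.026,0.346,0.064,-0.121,-0.165,-0.175,-0.033,0.433,0.08,-0.145,-0.198,-0.21,-0.04,0.52,0.096,-0.17,-0.23,-0.245,-0.046,0.606,0.112,-0.194,-0.264,-0.28,-0.052,0.692,0.128],
)

```text
clock: 16.7
position: [0.4631, -0.0185, 0.3036]
tool_rot: [3.11, -0.841, 1.106]
contact_force: [0.3, 1.2, -2.7]
width: 0.696
gripper_force: 54.5
```

Run:
```python
from h import *
s=monitor.read_state();R0=rot(s['tool_rot']);F=frame(0,75,-9,-1);w=(R0.inv()*F).as_rotvec();print(s['joint_pos'],np.degrees(w))
pf=np.array([.5075,-.2477,.20]);go(s['position']+.5*(pf-s['position'])+[-.02,0,.04],R0*R.from_rotvec(w/2))
# seat measure with wrist camera
i,P,T,K=grab('wrist');save('w5.png',i)
```

```text
[-0.4927  0.0203  1.9039  0.8762  1.3275 -0.288 ] [-62.4405  22.4894  34.9642]
pos [ 0.4631 -0.0185  0.3036] shift [-0.3057  0.2219 -0.2641] turn [-0.3469  0.1249  0.1942] deg 37.506934012883406 mm 115.21977086240784
```

Emit:
send_rows(
  increments=[-0.038,0.028,-0.033,-0.043,0.016,0.024,-0.076,0.055,-0.066,-0.087,0.031,0.049,-0.115,0.083,-0.1,-0.13,0.047,0.073,-0.153,0.11,-0.132,-0.173,0.062,0.097,-0.19,0.139,-0.165,-0.217,0.078,0.121,-0.23,0.166,-0.2,-0.26,0.094,0.146,-0.267,0.194,-0.231,-0.303,0.109,0.17,-0.306,0.222,-0.264,-0.347,0.125,0.194],
)

```text
clock: 17.55
position: [0.4656, -0.1334, 0.2911]
tool_rot: [2.958, -1.067, 0.622]
contact_force: [0.2, -0.7, -2.8]
width: 0.698
gripper_force: 54.6
```

Run:
```python
from h import *
s=monitor.read_state();F=frame(0,75,-9,-1);print(s['joint_pos'])
go(np.array([.46,-.24,.24]),F)
```

```text
[-0.741  -0.0487  2.1129  1.2702  1.0014 -0.3984]
pos [ 0.4656 -0.1334  0.2911] shift [-0.3078  0.3524 -0.0713] turn [-0.3452  0.1275  0.1965] deg 37.54702244125902 mm 118.32302903731987
```

Emit:
send_rows(
  increments=[-0.038,0.044,-0.009,-0.043,0.016,0.025,-0.077,0.088,-0.018,-0.086,0.032,0.049,-0.115,0.132,-0.027,-0.13,0.048,0.074,-0.154,0.176,-0.036,-0.173,0.064,0.098,-0.192,0.22,-0.045,-0.216,0.08,0.123,-0.23,0.264,-0.054,-0.259,0.096,0.147,-0.269,0.308,-0.062,-0.302,0.112,0.172,-0.308,0.352,-0.071,-0.345,0.1275,0.1965],
)

```text
clock: 18.35
position: [0.4602, -0.2398, 0.2396]
tool_rot: [-3.139, -1.308, -0.159]
contact_force: [0.6, 0.3, -1.6]
width: 0.697
gripper_force: 54.6
```

Run:
```python
from h import *
s=monitor.read_state();print(s['joint_pos'])
i,P,T,K=grab('wrist');i1,P1,_,_=grab('side');i2,P2,_,_=grab('scene')
save('d1.png',np.hstack([cv2.resize(i,(448,280)),cv2.resize(i1[170:345,250:430],(288,280))]))
z=P.reshape(-1,3);hs=cv2.cvtColor(i,cv2.COLOR_RGB2HSV).reshape(-1,3)
# seat: stop blue pts in wrist, side, scene
for n,im,Q in(('w',i,P),('side',i1,P1),('scene',i2,P2)):
    hs=cv2.cvtColor(im,cv2.COLOR_RGB2HSV).reshape(-1,3);z=Q.reshape(-1,3)
    k=(abs(hs[:,0].astype(int)-113)<14)&(hs[:,1]>110)&(z[:,2]>.072)&(z[:,2]<.116)&(np.linalg.norm(z[:,:2]-[.567,-.257],axis=1)<.06)
    q=z[k];np.save('stop_'+n+'.npy',q);print(n,len(q),(q.mean(0) if len(q) else ''), cv2.minAreaRect(q[:,:2].astype(np.float32)) if len(q)>3 else '')
```

```text
[-0.8081  0.0809  2.2798  2.1258  0.7599 -0.9022]
w 0  
side 203 [ 0.5684 -0.2576  0.0994] ((0.5691866874694824, -0.2612387537956238), (0.07884641736745834, 0.031932782381772995), 79.4144058227539)
scene 123 [ 0.5732 -0.2443  0.0987] ((0.5721880793571472, -0.2544003427028656), (0.08448143303394318, 0.03452795371413231), 80.1046142578125)
```

View pics/d1.png

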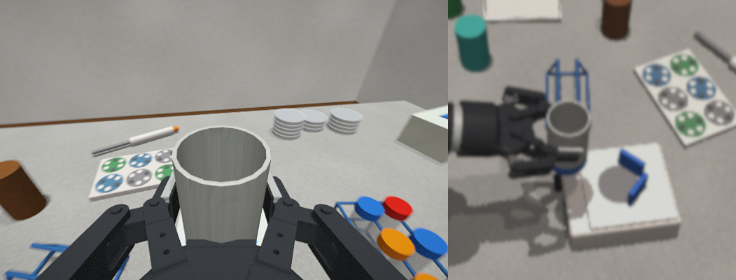

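The beaker is held mouth-up, with clear sight of the V-stop. The stop and disc give the seat at about (0.547,-0.254) with yaw about -9.5°. I move to 20 mm short of the seat with the base 18 mm above the top.

Run:
```python
from h import *
F=frame(0,75.3,-9.5,-1);go([.5273,-.2507,.155],F)
```

```text
pos [ 0.4604 -0.2388  0.2394] shift [-0.2549  0.0066  0.3503] turn [-0.0086  0.0049  0.0019] deg 0.907848538235449 mm 108.3225178778208
```

Emit:
send_rows(
  increments=[-0.02,0,0.03,-0.001,0.001,0,-0.055,0.001,0.08,-0.002,0.001,0,-0.095,0.002,0.135,-0.004,0.002,0.001,-0.135,0.003,0.19,-0.005,0.003,0.001,-0.175,0.004,0.245,-0.006,0.004,0.001,-0.21,0.005,0.295,-0.007,0.005,0.002,-0.24,0.006,0.33,-0.008,0.005,0.002,-0.255,0.0066,0.35,-0.0086,0.005,0.002],
)

```text
clock: 19.3
position: [0.528, -0.2509, 0.1555]
tool_rot: [3.141, -1.316, -0.164]
contact_force: [-0.2, -0.0, -2.4]
width: 0.695
gripper_force: 54.6
```

Run:
```python
from h import *
s=monitor.read_state();print(s['joint_pos'],s['contact_force'],np.degrees(s['tool_rot']))
F=frame(0,75.3,-9.5,-1);go([.5273,-.2507,.140],F)
_,P,_,_=grab('side');i2,P2,_,_=grab('scene')
for Q in (P,P2):   # rim of mouth
    q=Q[np.linalg.norm(Q[...,:2]-[.5273,-.2507],axis=-1)<.045];k=q[q[:,2]>np.nanpercentile(q[:,2],99)-.004] ;print(np.nanpercentile(q[:,2],[50,90,97,99]),.155+.0378)
```

```text
[-0.6955  0.4151  2.1514  2.4259  0.8426 -1.1932] [-0.2179 -0.0249 -2.3502] [179.98   -75.4001  -9.4244]
pos [ 0.528  -0.2509  0.1555] shift [-0.0606 -0.0002  0.0128] turn [-0.0006 -0.0011  0.0002] deg 0.11489237790841032 mm 15.473794779481075
[0.1574 0.1905 0.1941 0.1954] 0.1928
[0.1522 0.1876 0.1931 0.1945] 0.1928
```

Emit:
send_rows(
  increments=[-0.008,0,0.002,0,0,0,-0.016,0,0.004,0,0,0,-0.024,0,0.006,0,0,0,-0.033,0,0.008,0,0,0,-0.042,0,0.01,0,0,0,-0.05,0,0.012,0,0,0,-0.057,0,0.013,0,0,0,-0.06,0,0.013,0,0,0],
)

```text
clock: 20.2
position: [0.5266, -0.2512, 0.1399]
tool_rot: [-3.14, -1.316, -0.169]
contact_force: [-0.4, -0.3, -1.7]
width: 0.694
gripper_force: 54.6
```

Emit:
send_rows(
  increments=[-0.002,0,0.0005,0,0,0,-0.004,0,0.001,0,0,0,-0.006,0,0.0015,0,0,0,-0.008,0,0.002,0,0,0,-0.008,0,0.002,0,0,0,-0.008,0,0.002,0,0,0,-0.008,0,0.002,0,0,0,-0.008,0,0.002,0,0,0],
)

```text
clock: 21.0
position: [0.5266, -0.2513, 0.1381]
tool_rot: [-3.141, -1.316, -0.169]
contact_force: [0.3, -0.3, -2.4]
width: 0.695
gripper_force: 54.6
```

Another 1.2 mm in small steps.

Emit:
send_rows(
  increments=[-0.001,0,0.0003,0,0,0,-0.002,0,0.0005,0,0,0,-0.003,0,0.0008,0,0,0,-0.004,0,0.001,0,0,0,-0.005,0,0.0013,0,0,0,-0.005,0,0.0013,0,0,0,-0.005,0,0.0013,0,0,0,-0.005,0,0.0013,0,0,0],
)

```text
clock: 21.8
position: [0.5267, -0.2513, 0.1371]
tool_rot: [-3.141, -1.317, -0.168]
contact_force: [-1.5, 0.4, 1.8]
width: 0.695
gripper_force: 54.8
```

Touchdown felt at the predicted height. I slide towards the V, stopping a few mm short of contact.

Emit:
send_rows(
  increments=[0.002,0,0.008,0,0,0,0.004,0,0.016,0,0,0,0.006,0,0.024,0,0,0,0.009,0,0.033,0,0,0,0.011,0,0.042,0,0,0,0.013,0,0.05,0,0,0,0.015,0,0.057,0,0,0,0.016,0,0.06,0,0,0],
)

```text
clock: 22.6
position: [0.5421, -0.254, 0.1371]
tool_rot: [-3.141, -1.316, -0.168]
contact_force: [-4.0, -0.3, 5.6]
width: 0.697
gripper_force: 55.1
```

Emit:
send_rows(
  increments=[0.0005,0,0.002,0,0,0,0.001,0,0.004,0,0,0,0.0015,0,0.006,0,0,0,0.002,0,0.008,0,0,0,0.0025,0,0.01,0,0,0,0.003,0,0.012,0,0,0,0.003,0,0.012,0,0,0,0.003,0,0.012,0,0,0],
)

```text
clock: 23.4
position: [0.5449, -0.2544, 0.1372]
tool_rot: [-3.141, -1.317, -0.169]
contact_force: [-8.2, 1.6, 8.5]
width: 0.694
gripper_force: 55.4
```

Emit:
send_rows(
  increments=[0.0015,0,0.0005,0,0,0,0.0018,0,0.0015,0,0,0,0.002,0,0.0025,0,0,0,0.0023,0,0.0035,0,0,0,0.0025,0,0.0045,0,0,0,0.0027,0,0.005,0,0,0,0.0027,0,0.005,0,0,0,0.0027,0,0.005,0,0,0],
)

```text
clock: 24.2
position: [0.5456, -0.2546, 0.1374]
tool_rot: [-3.139, -1.316, -0.171]
contact_force: [-22.9, 4.1, 14.2]
width: 0.695
gripper_force: 56.7
```

Run:
```python
from h import *
s=monitor.read_state();print(s['contact_force'],s['position'])
for n in('scene','side'):
    i,P,_,_=grab(n);q=P.reshape(-1,3);q=q[(np.linalg.norm(q[:,:2]-[.547,-.254],axis=1)<.045)&(q[:,2]>.165)&(q[:,2]<.182)];print(n,len(q),q.min(0) if len(q) else '',q.max(0) if len(q) else '')
```

```text
[-22.9424   4.1191  14.1838] [ 0.5456 -0.2546  0.1374]
scene 94 [ 0.5178 -0.2845  0.1651] [ 0.5801 -0.2227  0.1805]
side 197 [ 0.5176 -0.2855  0.165 ] [ 0.5774 -0.224   0.18  ]
```

Firm push of about 23 N, aligned with the V's axis, so both bars are touched. I relax most of the load, then release.

Emit:
send_rows(
  increments=[-0.0003,0,-0.001,0,0,0,-0.0005,0,-0.002,0,0,0,-0.0008,0,-0.003,0,0,0,-0.001,0,-0.0035,0,0,0,-0.001,0,-0.0035,0,0,0,-0.001,0,-0.0035,0,0,0,-0.001,0,-0.0035,0,0,0,-0.001,0,-0.0035,0,0,0],
)

```text
clock: 25.1
position: [0.5452, -0.2545, 0.1373]
tool_rot: [-3.14, -1.316, -0.17]
contact_force: [-10.2, 1.4, 9.0]
width: 0.698
gripper_force: 55.6
```

Emit:
send_rows(
  increments=[0,0,0,0,0,0,0,0,0,0,0,0,0,0,0,0,0,0,0,0,0,0,0,0,0,0,0,0,0,0,0,0,0,0,0,0,0,0,0,0,0,0,0,0,0,0,0,0],
  hand=1,
)

```text
clock: 25.9
position: [0.5454, -0.2545, 0.1372]
tool_rot: [-3.141, -1.316, -0.169]
contact_force: [0.6, 0.0, 0.8]
width: 1.0
gripper_force: 0.0
```

Run:
```python
from h import *
i,P,_,_=grab('side');i2,P2,_,_=grab('scene');i3,_,_,_=grab('wrist')
save('e1.png',np.hstack([cv2.resize(i[180:340,260:440],(315,280)),cv2.resize(i3,(448,280))]))
for Q in (P2,P):
    q=Q.reshape(-1,3);q=q[(np.linalg.norm(q[:,:2]-[.547,-.254],axis=1)<.04)&(q[:,2]>.171)&(q[:,2]<.18)];print(len(q),cv2.minEnclosingCircle(q[:,:2].astype(np.float32)))
```

```text
57 ((0.5471248626708984, -0.2531270682811737), 0.03198743984103203)
118 ((0.5459492206573486, -0.25385862588882446), 0.030743643641471863)
```

View pics/e1.png

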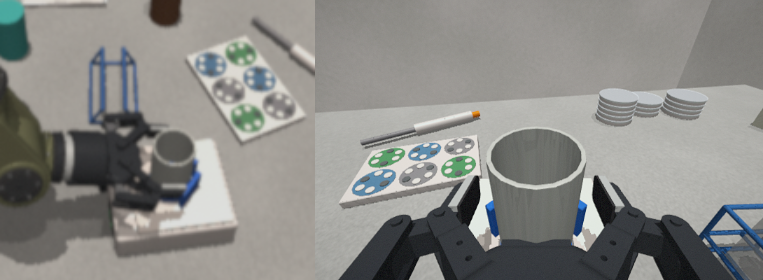

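The beaker stands released, centred between both blue bars (490,220 and 580,218 in the wrist part), with the jaws open and clear. I retreat along the tool.

Emit:
send_rows(
  increments=[0,0,-0.03,0,0,0,0,0,-0.08,0,0,0,0,0,-0.14,0,0,0,0,0,-0.21,0,0,0,0,0,-0.29,0,0,0,0,0,-0.37,0,0,0,0,0,-0.43,0,0,0,0,0,-0.46,0,0,0],
)

```text
clock: 26.85
position: [0.4342, -0.2355, 0.1665]
tool_rot: [-3.141, -1.316, -0.17]
contact_force: [0.9, 0.0, -0.2]
width: 1.002
gripper_force: 0.0
```

Run:
```python
from h import *
s=monitor.read_state();print(s['contact_force'],s['position'])
for n in('scene','side'):
    i,P,_,_=grab(n);b=P.reshape(-1,3)
    for lo,hi in((.165,.18),(.12,.135)):
        q=b[(np.linalg.norm(b[:,:2]-[.547,-.254],axis=1)<.042)&(b[:,2]>lo)&(b[:,2]<hi)];print(n,lo,len(q),q.min(0)[:2],q.max(0)[:2],cv2.minEnclosingCircle(q[:,:2].astype(np.float32)))
    q=b[(np.linalg.norm(b[:,:2]-[.547,-.254],axis=1)<.036)];print('rim z',np.percentile(q[:,2],99))
    if n=='side': save('f1.png',cv2.resize(i[150:340,240:460],(660,570)))
```

```text
[ 0.8544  0.0078 -0.1877] [ 0.4342 -0.2355  0.1665]
scene 0.165 97 [ 0.5166 -0.2818] [ 0.5785 -0.2213] ((0.546865701675415, -0.252393901348114), 0.0320810005068779)
scene 0.12 77 [ 0.5185 -0.2819] [ 0.5761 -0.2218] ((0.5460430383682251, -0.2529083788394928), 0.03240940719842911)
rim z 0.1773641768478217
side 0.165 184 [ 0.5153 -0.2845] [ 0.5745 -0.224 ] ((0.5453866124153137, -0.25454145669937134), 0.030642006546258926)
side 0.12 127 [ 0.5158 -0.2843] [ 0.5731 -0.2255] ((0.5450875163078308, -0.25501614809036255), 0.029808159917593002)
rim z 0.1769034710448894
```

View pics/f1.png

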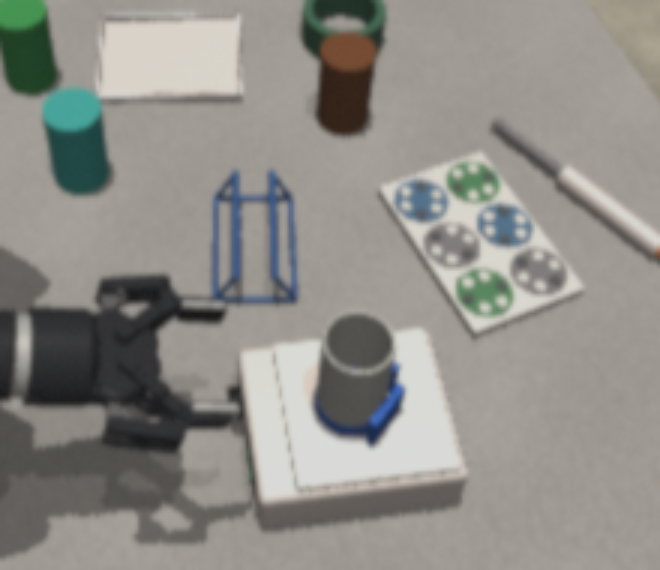

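The side view shows the beaker upright at (358,370) against the V-stop, with its rim at 0.176, the top and bottom centres within 1 mm of each other, and the gripper clear. I hand the job in.

```bash
python3 -c "
from station import sign_off
print(sign_off())"
```

```text
the job is handed in; nothing more can be done
None
```

Job handed in at about 27 s on the clock: the beaker stands mouth-up and upright on the stirrer, felt against both bars of the blue stop at about 23 N and released, its centre about 2 mm from my camera-measured seat point; the arm went near none of the bystanders, though I did not re-measure them, and `sign_off()` gave no verdict.

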